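# Snap the retaining clip onto the sander's pivot pin with the fork

## Task

Pick up the fork tool and use it to push the loose split clip, which lies on the belt sander's deck, sideways into the groove of the pivot pin until it snaps fully home round the pin. Only the fork may touch the clip, never the gripper. Then lay the fork back down flat on the bench and let go, leaving the tin, bush, candlestick and screwdriver where they are.

Things in the scene. Friction and masses are not known exactly. Their poses are not given: they have to be found in the camera images.
- machine: Fixed idler end of a belt sander: green block, its flat deck 50 mm above the bench. Origin on the bench plane, on the pivot pin's axis; z up. Block spans x -170 to +130, y -115 to +115 mm. On the deck a fence 10 mm thick, 28 mm high runs along x from -50 to +60 mm at y -104 mm. The clip starts on the bare -x side of the pin.
- drum (a point): Axis of the machine's fixed black rubber drum at deck height, at x +92 mm in the machine's frame: radius 34 mm, top 64 mm above the deck, with a steel axle end up to 72 mm.
- pin (a point): The upright steel pivot pin's axis at deck height. Neck (the groove) 20 mm diameter from the deck to 9.5 mm above it, then a head of 30 mm diameter up to 20.5 mm above the deck. Axes as machine.
- clip: Loose bright steel split clip, 6 mm thick, 74 mm long, 62 mm wide, 90 g, flat on the deck. Origin: underside, centre of the seat that takes the pin's neck; z up, +x out of the open mouth, which starts within about 40 degrees of facing the pin. It takes about 5 to 15 N of push to snap it home; then the seat surrounds the pin's axis with 1 mm of play.
- clip_mouth (a point): Middle of the clip's mouth between its jaw tips, x +28 mm in the clip's frame. The jaws are 30 mm apart inside here and narrow to 15 mm at x +10 mm; they are sprung, give way to the neck and close behind it.
- clip_back (a point): Middle of the clip's flat back edge, x -26 mm in the clip's frame. The edge is 62 mm wide; from its middle a tongue 16 mm wide runs on backwards to x -46 mm.
- fork: Fork tool lying flat on the bench: dark steel plate 8 mm thick, 0.3 kg, with a pale wooden grip block standing on it. Origin: underside, below the block's middle; z up, +x towards the prongs. Block 56 mm (x) x 22 mm (y), from 8 to 58 mm height: grip it from above across y. Plate spans x -64 to +61 mm, 36 mm wide, 72 mm from x +16 mm on. It balances at the block's middle.
- fork_notch (a point): Middle of the line between the fork's two prong ends, x +61 mm in the fork's frame, 4 mm up. Slot between the prongs 24 mm wide, 27 mm deep; each prong 24 mm wide. The clip's tongue goes into the slot while the flat prong ends push on the clip's back edge.
- tin: Bystander: closed tin, 72 mm diameter, 62 mm high, on the bench. Origin: centre of its underside.
- bush: Bystander: loose brass bush, 36 mm diameter, 34 mm high, standing on the deck on the machine's +y side of the pin. Origin: centre of its underside.
- candlestick: Bystander: small brass candlestick, 72 mm diameter foot, 76 mm high, on the bench. Origin: centre of its underside.
- screwdriver: Bystander: screwdriver lying on the bench. Origin near its middle.
Things that resemble listed ones, but are neither listed nor needed, are in the scene too. There is more than one size of the fork; the job needs the middle-sized. Several things have the shape of the clip; the one meant has the colours described above.

How it is judged:
By the outcome, as a careful person would: the job done as asked, in the order asked, and still so for the second after the job is handed in, with the robot touching nothing.
It also fails if it takes over 72 s, if anything falls off the work surface, if the arm or the gripper's body presses on something with over 40 N, if the wrist force passes 120 N, or if a joint passes its speed limit or range.

## Robot

A 6-joint arm with a two-finger parallel gripper is mounted at the origin on the work surface. World frame = base frame: x ahead of the robot, y to its left, z up, the work surface at z = 0. Lengths are in m, angles in rad, forces in N, time in s.
With the tool pointing down it reaches from about 0.3 to 0.875 m from the base axis. Payload 4.2 kg.
Tool frame: the origin (TCP) lies between the finger pads; the fingertips stand 25 mm ahead of it and the grasp point (between the pads) lies 6 mm ahead of it; z points along the fingers, y is the line along which they close (so a half turn about z gives the same grasp; the last joint's range is limited). The gripper opens to 85 mm and grips with 20 to 120 N. Pads are 22 mm wide; open, the fingers measure 114 mm over their backs; the gripper's body (76 mm by 85 mm) begins 54 mm behind the grasp point. The pads swing forward as they close: fully open they stand 13 mm farther back than shut.
Start: joints at [-1.159, 0.32, 1.565, -0, 1.257, -0.02], TCP at [0.241, -0.522, 0.256] pointing down, gripper open.
Joint ranges: [-3.11, 3.11], [-0.84, 2.01], [0.21, 2.61], [-1.34, 4.49], [0.05, 2.63], [-2.56, 2.56]. Speed limits (rad/s): [2.57, 2.57, 3.14, 3.14, 3.14, 3.14].

## Interface

Orientations are given as a rotation vector (axis times angle).
In Python, from rig import arm gives the robot as it stands.
- The arm moves only by the tool jog_arm, never from a script. Its arguments are lists of equal length, an entry for each row: "linear": the shift along the tool's x, y, z in m, a list of three; "roll": the turn about the tool's z in rad. A call has exactly 10 rows; each row shifts and turns the commanded pose from where the row before left it, along the tool's axes as they then stand; what a row does not reach is not made up. A row lasts 1/8 s, in which the tool goes at most 62.5 mm and 10.7 degrees, less where a joint would pass 70% of its speed; a pose out of reach is approached as far as the arm can. A call is refused whole if a number of a shift passes 0.0625 or a number of a turn 0.188, either way. A call with a gripper value outside its range is refused whole. "grip" is the gripper's target within -1 to 1 (fully open at 1, half-way at 0, shut at -1), set as the call begins (left out, the last holds). The fingers move at their own pace and stop on an object; the grip force is fixed at half the most. Time passes only in rows, so rows that do not move let the fingers close, or fill a call up. It gives the time, the measured TCP pose, the force, the opening and the grip force at its end, in the units of the state.
- arm.state(): the state, without advancing time (a new reading comes with each control period).
- arm.snapshot(name): name is "scene" or "side" or "wrist"; returns (picture, depth): 384x512x3 uint8, red, green, blue; 384x512 float32, m along the optical axis (not along the pixel's ray), 0 where there is no reading.
- arm.camera_info(name): a dict with "intrinsics" (3x3 intrinsics, pixels), "rvec" (rotation vector, rad) and "tvec" (3), from world to camera coordinates, as OpenCV has them. Camera axes: x right, y down, z forward; pixel columns grow to the right and rows downward; lengths in m; the calibration is good to about 2 mm. A picture is of the moment at which its call begins: read the wrist's pose just before it. camera_info takes no time and is no camera call; for the wrist camera it gives the pose at the moment of the call.
- arm.finish_job(): hands the job in; it is judged then, once.
The state is a dict: "t": time; "joints": joint angles; "joint_velocities": joint speeds; "effort": joint torques, N m; "eef_pos": TCP position; "eef_rot": TCP orientation; "contact_force": force on the tool from outside, world axes, zero at the start; "wrist_torque": the same for the moment, N m; "gripper_width": opening from 0.0 (shut) to 1.0 (fully open); "grip_force": force on a finger pad.
Only numpy, scipy, OpenCV 4.12 (cv2) and the standard library are available. Lean on these libraries where they do the work, as an engineer would, in place of code of your own. Each camera call takes 0.05 s, during which the arm holds its last target. There are 200 camera calls.

## Working session

There is one attempt and no reset: what is moved stays moved. The work goes in short steps, Python scripts to look and compute and a tool call to move; the robot and the scene stay as the last step left them, time stands still between calls to the robot, and variables do not carry over. Pictures are saved under pics/ and viewed, at most 11 in all, crops included, and the job is handed in when it is done.

Besides the shell and the picture viewer there is one more tool, called after "Request:" as name(argument=value, ...) on one line, values as JSON. jog_arm: Moves the arm, as the interface text tells. Its arguments: {"type":"object","properties":{"linear":{"type":"array","items":{"type":"array","items":{"type":"number"}}},"roll":{"type":"array","items":{"type":"number"}},"grip":{"type":"number"}},"required":["linear","roll"]}

```bash
ls; mkdir -p pics
cat > h.py <<'E'
import numpy as np, cv2, pickle
from rig import arm
def snap(n,f):
    inf=arm.camera_info(n); p,d=arm.snapshot(n)
    cv2.imwrite(f'pics/{f}.png',p[:,:,::-1]); pickle.dump((inf,p,d),open(f'{f}.pkl','wb')); return inf,p,d
def load(f): return pickle.load(open(f+'.pkl','rb'))
def ray(inf,u,v):
    R,_=cv2.Rodrigues(np.array(inf['rvec'],float)); t=np.array(inf['tvec'],float).ravel()
    k=np.linalg.inv(np.array(inf['intrinsics']).reshape(3,3))@[u,v,1]
    return -R.T@t, R.T@k
def atz(inf,u,v,z):
    c,r=ray(inf,u,v); return c+r*(z-c[2])/r[2]
def atd(inf,d,u,v):
    c,r=ray(inf,u,v); return c+r*d[int(round(v)),int(round(u))]
def proj(inf,P):
    return cv2.projectPoints(np.array(P,float).reshape(-1,3),np.array(inf['rvec'],float),np.array(inf['tvec'],float),np.array(inf['intrinsics'],float).reshape(3,3),None)[0].reshape(-1,2)
def crop(f,u0,v0,u1,v1,s,o):
    _,p,_=load(f); c=cv2.resize(p[v0:v1,u0:u1,::-1],None,fx=s,fy=s,interpolation=cv2.INTER_CUBIC); cv2.imwrite(f'pics/{o}.png',c)
E
python3 - <<'E'
from h import *
a=snap('scene','scene0'); b=snap('side','side0')
cv2.imwrite('pics/both.png',np.vstack([a[1],b[1]])[:,:,::-1][:, :].copy())
for n in('scene','side','wrist'):
    i=arm.camera_info(n); print(n,ray(i,256,192))
print(arm.state())
E
```

```text
pics
scene (array([1.53346532, 0.2570837 , 0.9908511 ]), array([-0.69974252, -0.18346081, -0.69102454]))
side (array([0.087876  , 0.69929435, 1.03073414]), array([ 0.38904535, -0.52342568, -0.75817876]))
wrist (array([ 0.30484785, -0.49309917,  0.37368813]), array([-0.2545214 , -0.12130793, -0.95945646]))
{'t': 0.1, 'joints': array([-1.15898685e+00,  3.20186246e-01,  1.56555849e+00, -3.78547011e-05,
        1.25741238e+00, -1.99877443e-02]), 'joint_velocities': array([ 0.00091271, -0.00086738, -0.00239568,  0.00106167,  0.00161104,
       -0.00021708]), 'effort': array([-2.82163319e-04, -4.16408265e+01, -2.34705448e+01, -6.03564422e-05,
        4.88695034e-03,  2.17342023e-05]), 'eef_pos': array([ 0.24047851, -0.52186162,  0.25558971]), 'eef_rot': array([-3.06716229e+00, -6.72699203e-01,  5.33578119e-04]), 'contact_force': array([-0.88655852,  0.4878164 , -0.54490549]), 'wrist_torque': array([0.0311174, 0.0222612, 0.0143172]), 'grip_force': 0.0, 'gripper_width': 1.0001177666969199}
```

View pics/scene0.png

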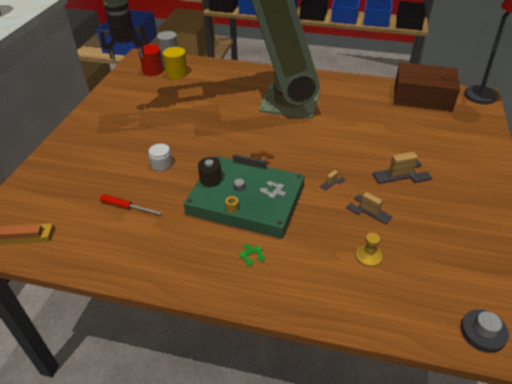

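View pics/side0.png

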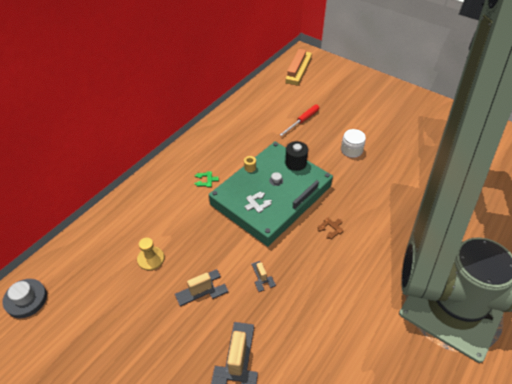

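The two pictures show three forks, at scene pixels (332,180) small, (370,207) middle and (403,168) large. In the side view these are (262,276), (202,287) and (238,352). The clip shapes are bright steel on the deck at scene (272,188), green on the bench at (252,254), and brown on the bench at side (330,228). I take the middle fork and the steel clip as the ones meant, and will check both in enlarged crops.

Run:
```python
from h import *
crop('side0',150,130,350,310,4,'c_side')
_,p,_=load('scene0')
a=cv2.resize(p[145:245,180:320,::-1],None,fx=5,fy=5,interpolation=cv2.INTER_CUBIC)
b=cv2.resize(p[145:245,310:450,::-1],None,fx=5,fy=5,interpolation=cv2.INTER_CUBIC)
cv2.imwrite('pics/c_deck.png',a); cv2.imwrite('pics/c_fork.png',b)
```

```text
(no output)
```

View pics/c_side.png

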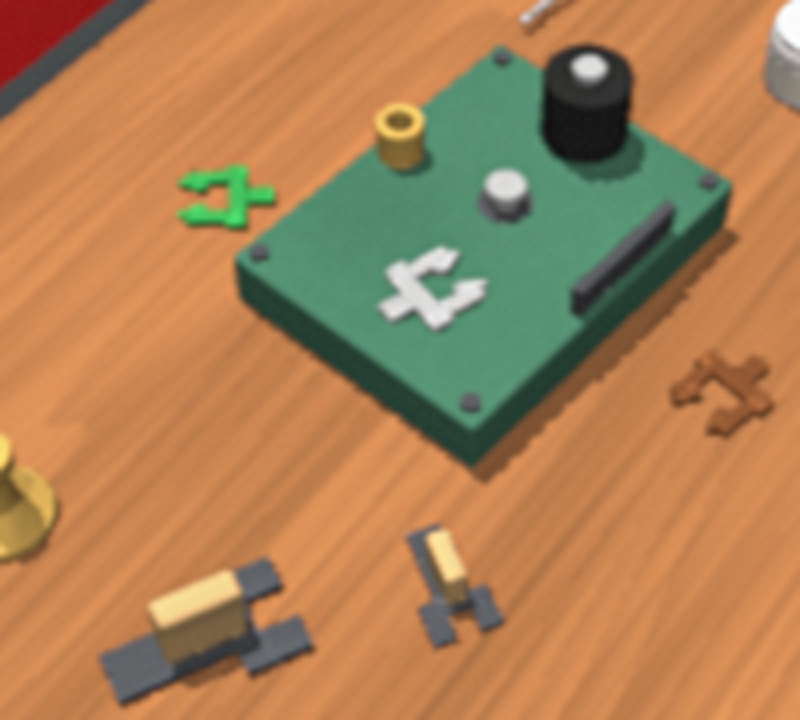

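View pics/c_deck.png

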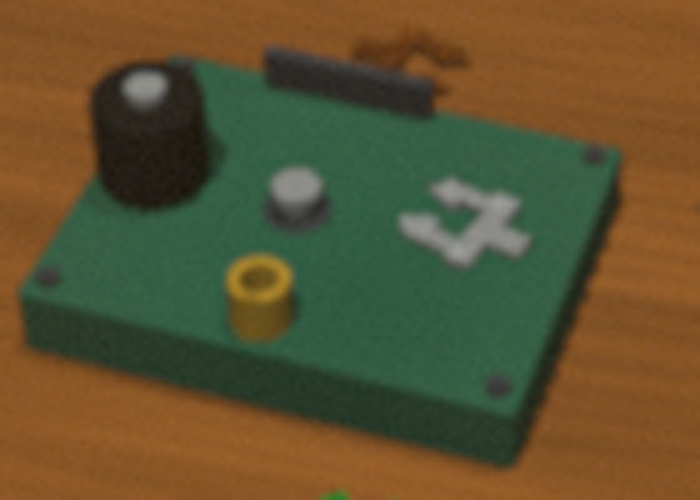

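View pics/c_fork.png

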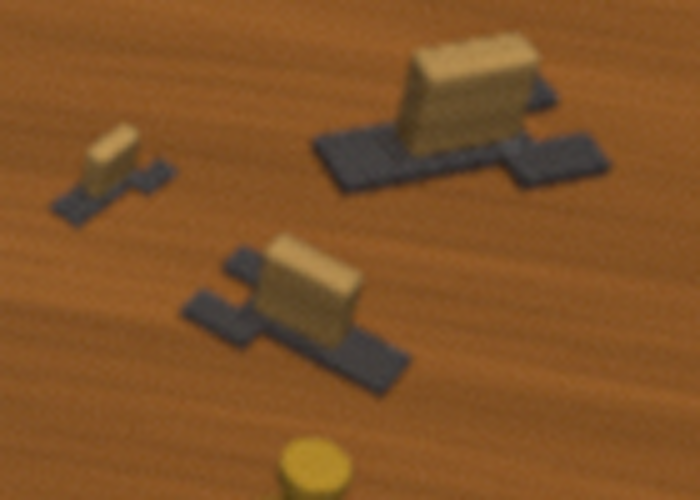

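The crops confirm that the clip on the deck is the bright steel one, with its mouth towards the pin. Next I measure the forks' sizes and all the poses.

```bash
cat > m.py <<'E'
from h import *
S=load('side0')[0]; C=load('scene0')[0]
def cs(u,v,z): return atz(S,(u+.5)/4-.5+150,(v+.5)/4-.5+130,z)[:2]*1000
def cd(u,v,z): return atz(C,(u+.5)/5-.5+180,(v+.5)/5-.5+145,z)[:2]*1000
def cf(u,v,z): return atz(C,(u+.5)/5-.5+310,(v+.5)/5-.5+145,z)[:2]*1000
def show(t,f,pts,z):
    print(t,[tuple(np.round(f(u,v,z),1)) for u,v in pts])
E
python3 - <<'E'
from m import *
show('pin s',cs,[(506,184)],.0705); show('pin d',cd,[(297,185)],.0705)
show('deck s L,T,R,B',cs,[(236,258),(501,47),(731,185),(471,455)],.05)
show('deck d',cd,[(515,410),(25,295),(180,58),(620,152)],.05)
show('clip s tongue, back corners, jaw tips',cs,[(388,313),(401,262),(437,327),(455,250),(485,285)],.056)
show('clip d tongue, back corners, jaw tips',cd,[(522,243),(465,262),(515,200),(405,222),(440,187)],.056)
show('fork s block',cs,[(150,605),(238,572),(245,592),(163,628)],.058)
show('fork s prongs,tail',cs,[(267,560),(283,585),(303,618),(313,642),(102,660),(122,700)],.008)
show('fork f block',cf,[(282,236),(360,272),(347,293),(268,256)],.058)
show('fork f prongs,tail',cf,[(240,247),(225,268),(203,290),(183,313),(410,357),(383,393)],.008)
show('small f block',cf,[(88,152),(124,124),(138,134),(98,163)],.03)
show('big f block',cf,[(420,60),(520,38),(540,55),(414,75)],.08)
show('bush s',cs,[(400,118)],.084)
E
```

```text
pin s [(np.float64(570.8), np.float64(-48.8))]
pin d [(np.float64(569.9), np.float64(-46.5))]
deck s L,T,R,B [(np.float64(695.9), np.float64(109.2)), (np.float64(669.0), np.float64(-184.3)), (np.float64(446.0), np.float64(-162.8)), (np.float64(461.4), np.float64(147.6))]
deck d [(np.float64(696.1), np.float64(110.2)), (np.float64(673.5), np.float64(-179.9)), (np.float64(449.3), np.float64(-158.3)), (np.float64(475.2), np.float64(130.4))]
clip s tongue, back corners, jaw tips [(np.float64(574.5), np.float64(88.6)), (np.float64(595.1), np.float64(46.1)), (np.float64(539.7), np.float64(78.4)), (np.float64(570.8), np.float64(14.2)), (np.float64(534.7), np.float64(28.1))]
clip d tongue, back corners, jaw tips [(np.float64(573.3), np.float64(89.2)), (np.float64(596.2), np.float64(60.4)), (np.float64(538.2), np.float64(77.9)), (np.float64(571.4), np.float64(19.0)), (np.float64(537.2), np.float64(32.2))]
fork s block [(np.float64(552.4), np.float64(358.5)), (np.float64(524.0), np.float64(308.8)), (np.float64(511.4), np.float64(317.0)), (np.float64(535.4), np.float64(365.5))]
fork s prongs,ta
[... 373 characters left out ...]
7)), (np.float64(534.4), np.float64(313.1))]
fork f prongs,tail [(np.float64(476.8), np.float64(299.0)), (np.float64(497.2), np.float64(291.7)), (np.float64(519.0), np.float64(280.6)), (np.float64(540.9), np.float64(271.0)), (np.float64(546.8), np.float64(402.2)), (np.float64(579.0), np.float64(388.1))]
small f block [(np.float64(436.2), np.float64(199.1)), (np.float64(404.6), np.float64(217.7)), (np.float64(412.2), np.float64(227.4)), (np.float64(445.0), np.float64(206.5))]
big f block [(np.float64(362.2), np.float64(389.8)), (np.float64(326.2), np.float64(449.6)), (np.float64(340.6), np.float64(461.5)), (np.float64(377.7), np.float64(386.6))]
bush s [(np.float64(665.3), np.float64(-46.5))]
```

The middle fork's block measures about 56 x 20 mm at height 58 mm and its prongs span 72 mm, which fits the description. The small fork's block is about 38 mm and the big one's about 75 mm. Poses so far:
- **Fork:** about (533,338) mm, heading -116°.
- **Pin:** about (570.5,-47.5) mm.
- **Machine:** x axis at about -95°.
- **Clip:** seat about (560,45) mm, heading about -107°.

I'll pass over the clip with the wrist camera to get its pose more accurately.

```bash
cat > plan.py <<'E'
from h import *
from scipy.spatial.transform import Rotation as Ro
def cur():
    s=arm.state(); return np.array(s['eef_pos']),Ro.from_rotvec(s['eef_rot'])
def yaw(R): x=R.as_matrix()[:,0]; return np.degrees(np.arctan2(x[1],x[0]))
def plan(wps,p=None,y=None):
    """wps: list of (x,y,z m, yaw deg, nrows); prints tool-axis rows, tool down assumed"""
    if p is None: p,R=cur(); y=yaw(R)
    p=np.array(p); L=[];T=[]
    for (*q,yy,n) in wps:
        q=np.array(q)
        for k in range(n):
            f=1/(n-k); dp=(q-p)*f; dy=((yy-y+180)%360-180)*f
            c,s=np.cos(np.radians(y)),np.sin(np.radians(y))
            t=[round(c*dp[0]+s*dp[1],4),round(s*dp[0]-c*dp[1],4),round(-dp[2],4)]
            r=round(-np.radians(dy),3)
            p=p+np.array([c*t[0]+s*t[1],s*t[0]-c*t[1],-t[2]]); y-=np.degrees(r)
            L.append(t);T.append(r)
    for i in range(0,len(L),10): print(str(L[i:i+10]).replace(' ',''),T[i:i+10])
E
python3 - <<'E'
from plan import *
p,R=cur(); print(p,yaw(R),R.as_matrix()[:,2]); plan([(.565,.03,.30,97,20)])
E
```

```text
[ 0.24047851 -0.52186162  0.25558971] 24.740828634382847 [-6.59204664e-04  1.41925558e-03 -9.99998776e-01]
[[np.float64(0.0263),np.float64(-0.0183),np.float64(-0.0022)],[np.float64(0.0274),np.float64(-0.0166),np.float64(-0.0022)],[np.float64(0.0284),np.float64(-0.0148),np.float64(-0.0022)],[np.float64(0.0292),np.float64(-0.013),np.float64(-0.0022)],[np.float64(0.03),np.float64(-0.0111),np.float64(-0.0022)],[np.float64(0.0307),np.float64(-0.0092),np.float64(-0.0022)],[np.float64(0.0312),np.float64(-0.0073),np.float64(-0.0022)],[np.float64(0.0316),np.float64(-0.0053),np.float64(-0.0022)],[np.float64(0.0318),np.float64(-0.0033),np.float64(-0.0022)],[np.float64(0.032),np.float64(-0.0013),np.float64(-0.0022)]] [np.float64(-0.063), np.float64(-0.063), np.float64(-0.063), np.float64(-0.063), np.float64(-0.063), np.float64(-0.063), np.float64(-0.063), np.float64(-0.063), np.float64(-0.063), np.float64(-0.063)]
[[np.float64(0.032),np.float64(0.0007),np.float64(-0.0022)],[np.float64(0.0319),np.float64(0.0027),np.float64(-0.0022)],[np.float64(0.0316),np.float64(0.0047),np.float64(-0.0023)],[np.float64(0.0313),np.float64(0.0067),np.float64(-0.0022)],[np.float64(0.0308),np.float64(0.0087),np.float64(-0.0023)],[np.float64(0.0302),np.float64(0.0106),np.float64(-0.0022)],[np.float64(0.0295),np.float64(0.0125),np.float64(-0.0023)],[np.float64(0.0286),np.float64(0.0143),np.float64(-0.0022)],[np.float64(0.0277),np.float64(0.0161),np.float64(-0.0023)],[np.float64(0.0265),np.float64(0.0178),np.float64(-0.0022)]] [np.float64(-0.063), np.float64(-0.063), np.float64(-0.063), np.float64(-0.063), np.float64(-0.063), np.float64(-0.063), np.float64(-0.063), np.float64(-0.063), np.float64(-0.064), np.float64(-0.063)]
```

Request:
jog_arm(linear=[[0.026, -0.018, -0.002], [0.027, -0.017, -0.002], [0.028, -0.015, -0.002], [0.029, -0.013, -0.002], [0.03, -0.011, -0.002], [0.031, -0.009, -0.002], [0.031, -0.007, -0.002], [0.032, -0.005, -0.002], [0.032, -0.003, -0.002], [0.032, -0.001, -0.002]], roll=[-0.063, -0.063, -0.063, -0.063, -0.063, -0.063, -0.063, -0.063, -0.063, -0.063], grip=1)

```text
t: 1.35
eef_pos: [0.4035, -0.246, 0.276]
eef_rot: [-2.707, -1.593, 0.001]
contact_force: [0.3, -0.7, -0.4]
gripper_width: 1.003
grip_force: 0.0
```

Request:
jog_arm(linear=[[0.032, 0.001, -0.002], [0.032, 0.003, -0.002], [0.032, 0.005, -0.002], [0.031, 0.007, -0.002], [0.031, 0.009, -0.002], [0.03, 0.011, -0.002], [0.03, 0.013, -0.002], [0.029, 0.014, -0.002], [0.028, 0.016, -0.002], [0.026, 0.018, -0.002]], roll=[-0.063, -0.063, -0.063, -0.063, -0.063, -0.063, -0.063, -0.063, -0.063, -0.063])

```text
t: 2.6
eef_pos: [0.568, 0.0299, 0.2959]
eef_rot: [-2.08, -2.354, 0.001]
contact_force: [-0.7, -0.1, 0.1]
gripper_width: 0.999
grip_force: 0.0
```

Run:
```python
from h import *
snap('wrist','w0'); s=arm.state(); print(s['eef_pos'],s['contact_force'])
```

```text
[0.57003896 0.03299883 0.29586977] [2.23246352 1.91060866 0.89192861]
```

View pics/w0.png

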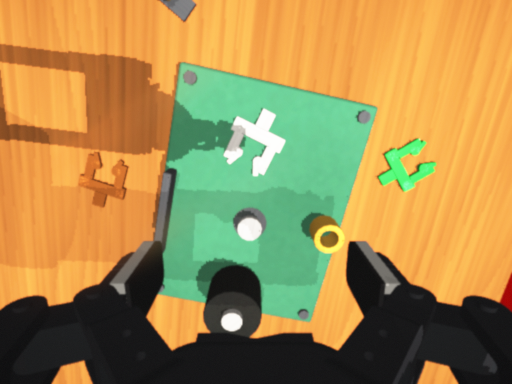

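The wrist view shows the steel clip at (257,140) with its mouth down towards the pin head at (249,228). The drum is at (232,300) and the bush at (328,235). I'll take a settled picture and segment the clip by height.

```bash
cat > clipfit.py <<'E'
from h import *
def world(inf,d):
    c,_=ray(inf,0,0); H,W=d.shape; R,_=cv2.Rodrigues(np.array(inf['rvec'],float))
    v,u=np.mgrid[:H,:W]; K=np.array(inf['intrinsics']).reshape(3,3)
    k=np.stack([(u-K[0,2])/K[0,0],(v-K[1,2])/K[1,1],np.ones_like(u)],-1)*d[...,None]
    return k@R+c
E
python3 - <<'E'
from clipfit import *
inf,p,d=snap('wrist','w1'); s=arm.state(); print(s['eef_pos'])
X=world(inf,d); z=X[...,2]
print('deck',np.median(z[180:195,200:230]),'bench',np.median(z[20:60,400:500]),'pin top',np.median(z[225:231,245:253]))
clip=(abs(z-.056-(np.median(z[180:195,200:230])-.05))<.003).astype(np.uint8)
n,l,st,ce=cv2.connectedComponentsWithStats(clip)
for i in range(1,n):
    if st[i,4]>60: print(st[i],ce[i])
h=p.astype(int); 
c=cv2.resize(p[90:250,200:300,::-1],None,fx=5,fy=5,interpolation=cv2.INTER_CUBIC)
c=cv2.resize(p[95:190,210:310,::-1],None,fx=6,fy=6,interpolation=cv2.INTER_CUBIC)
cv2.imwrite('pics/w1c.png',c)
for (u,v) in [(249,228)]: print('pin',atz(inf,u,v,.0705))
# pin head centroid by height
m=(abs(z-.0705)<.004)&(np.abs(np.mgrid[:384,:512][0]-228)<25)&(np.abs(np.mgrid[:384,:512][1]-249)<25)
print('pin centroid',X[m].mean(0),m.sum())
E
```

```text
[0.56886014 0.03118813 0.29565572]
deck 0.05062017663937246 bench 0.000495749769621967 pin top 0.07124983773145821
[181  74  13  14 128] [186.9921875  80.2734375]
[ 221  112   62   67 1726] [252.07589803 143.67497103]
[355 115  13  12 115] [361.08695652 120.36521739]
[296 313  10   9  67] [300.56716418 317.08955224]
pin [ 0.57383071 -0.04267347  0.0705    ]
pin centroid [ 0.57127237 -0.04665432  0.07091606] 450
```

View pics/w1c.png

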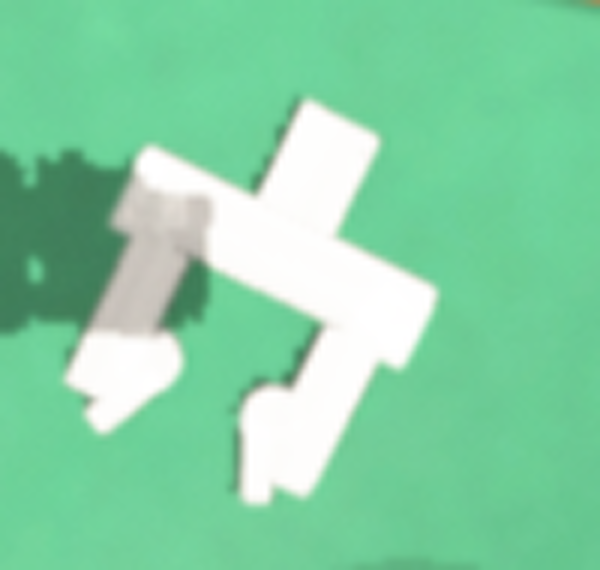

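Run:
```python
from clipfit import *
inf,p,d=load('w1')
f=lambda u,v,z=.056: atz(inf,(u+.5)/6-.5+210,(v+.5)/6-.5+95,z)[:2]*1000
t1,t2,b1,b2=f(306,98),f(380,140),f(148,146),f(440,292)
print('tongue',t1,t2,np.linalg.norm(t1-t2),'back',b1,b2,np.linalg.norm(b1-b2))
for n,v in(('edge',b2-b1),('tong',t2-t1)): print(n,np.degrees(np.arctan2(v[1],v[0])))
bm=(b1+b2)/2; tm=(t1+t2)/2; v=bm-tm; print('bm',bm,'tm',tm,'len',np.linalg.norm(v),np.degrees(np.arctan2(v[1],v[0])))
print('jaws',f(98,435),f(255,500),f(65,380),f(305,497))
m=np.zeros((384,512),np.uint8)
# pin head rim points by height mask
X=world(inf,d);z=X[...,2]; m=(z>.067)&(z<.075); m[:200]=0;m[260:]=0;m[:,:225]=0;m[:,275:]=0
(c,r)=cv2.minEnclosingCircle(np.argwhere(m)[:,::-1].astype(np.float32)); print('pin',c,r,atz(inf,*c,.0705))
# fork for later
```

```text
tongue [570.16017727  93.41814771] [584.98363286  87.57119048] 15.934922159202998 back [541.77779567  80.99913484] [600.48418516  60.78658975] 62.08854279122776
edge -18.998529008035273
tong -21.5262374302444
bm [571.13099041  70.89286229] tm [577.57190507  90.49466909] len 20.63289149282262 -108.18989251764172
jaws [537.99750265  24.66215032] [570.23544924  15.48789279] [530.52044961  34.72027837] [580.00425035  17.33650581]
pin (246.33653259277344, 230.74038696289062) 12.110478401184082 [ 0.57108544 -0.04659159  0.0705    ]
```

```bash
sed -i 's/t=\[round(c\*dp\[0\]+s\*dp\[1\],4),round(s\*dp\[0\]-c\*dp\[1\],4),round(-dp\[2\],4)\]/t=[float(round(v,4)) for v in (c*dp[0]+s*dp[1],s*dp[0]-c*dp[1],-dp[2])]/; s/r=round(-np.radians(dy),3)/r=float(round(-np.radians(dy),3))/' plan.py
python3 - <<'E'
from plan import *
plan([(.520,.311,.26,64,9),(.520,.311,.26,64,1)])
E
```

```text
[[0.0315,-0.0015,0.004],[0.0314,-0.0036,0.004],[0.0311,-0.0055,0.004],[0.0306,-0.0075,0.0039],[0.0301,-0.0095,0.004],[0.0294,-0.0114,0.0039],[0.0287,-0.0133,0.004],[0.0277,-0.015,0.0039],[0.0267,-0.0168,0.004],[0.0,-0.0,-0.0]] [0.064, 0.064, 0.064, 0.064, 0.064, 0.065, 0.064, 0.065, 0.064, 0.0]
```

Request:
jog_arm(linear=[[0.0315, -0.0015, 0.004], [0.0314, -0.0036, 0.004], [0.031, -0.0055, 0.004], [0.0305, -0.0075, 0.004], [0.03, -0.0095, 0.004], [0.0295, -0.0115, 0.004], [0.0285, -0.0135, 0.004], [0.0275, -0.015, 0.004], [0.0265, -0.017, 0.004], [0, 0, 0]], roll=[0.064, 0.064, 0.064, 0.064, 0.064, 0.064, 0.064, 0.064, 0.064, 0])

```text
t: 3.95
eef_pos: [0.5183, 0.3089, 0.2594]
eef_rot: [2.664, 1.666, -0.003]
contact_force: [-0.1, -0.8, 0.1]
gripper_width: 0.999
grip_force: 0.0
```

Run:
```python
from clipfit import *
from plan import *
inf,p,d=snap('wrist','w2'); X=world(inf,d); z=X[...,2]
for nm,lo,hi in(('block',.053,.063),('plate',.004,.012)):
    m=((z>lo)&(z<hi)&(np.hypot(X[...,0]-.533,X[...,1]-.338)<.09)).astype(np.uint8)
    n,l,st,ce=cv2.connectedComponentsWithStats(m)
    for i in range(1,n):
        if st[i,4]>100:
            q=(X[l==i][:,:2]*1000).astype(np.float32); print(nm,st[i],q.mean(0),cv2.minAreaRect(q), np.median(z[l==i]))
g,R=cur(); print(g,yaw(R))
```

```text
block [ 245  110   22   55 1161] [534.6814  339.42084] ((534.3206787109375, 338.25421142578125), (55.778072357177734, 21.85457420349121), 63.509159088134766) 0.05819690606393746
plate [ 226   76   60  108 2796] [533.7903  336.57175] ((535.6766967773438, 339.3294677734375), (124.445556640625, 71.51165771484375), 62.790199279785156) 0.008551987409090411
[0.51866304 0.30790163 0.2596668 ] 64.00871657904105
```

Fork block: centre (534.4,338.3) mm, axis 63.2°, 55.8 x 21.9 mm, height 58 mm. This matches the description, so I'll grasp it.

Run:
```python
from plan import *
plan([(.5345,.3382,.13,63.2,5),(.5345,.3382,.040,63.2,5)])
```

```text
[[0.0068,0.0002,0.0259],[0.0068,0.0002,0.0259],[0.0069,0.0001,0.026],[0.0068,0.0001,0.0259],[0.0069,0.0002,0.026],[-0.0,-0.0,0.018],[-0.0,-0.0,0.018],[-0.0,-0.0,0.018],[-0.0,-0.0,0.018],[-0.0,-0.0,0.018]] [0.003, 0.003, 0.003, 0.003, 0.002, 0.0, 0.0, 0.0, 0.0, 0.0]
```

Request:
jog_arm(linear=[[0.0068, 0, 0.026], [0.0068, 0, 0.026], [0.0068, 0, 0.026], [0.0068, 0, 0.026], [0.0068, 0.001, 0.026], [0, 0, 0.018], [0, 0, 0.018], [0, 0, 0.018], [0, 0, 0.018], [0, 0, 0.0175]], roll=[0.003, 0.003, 0.003, 0.003, 0.002, 0, 0, 0, 0, 0])

```text
t: 5.25
eef_pos: [0.5351, 0.3381, 0.0397]
eef_rot: [2.677, 1.644, 0.0]
contact_force: [-0.6, 0.1, -0.6]
gripper_width: 0.999
grip_force: 0.0
```

Request:
jog_arm(linear=[[0, 0, 0], [0, 0, 0], [0, 0, 0], [0, 0, 0], [0, 0, 0], [0, 0, 0], [0, 0, 0], [0, 0, 0], [0, 0, 0], [0, 0, 0]], roll=[0, 0, 0, 0, 0, 0, 0, 0, 0, 0], grip=-1)

```text
t: 6.5
eef_pos: [0.5354, 0.3386, 0.0417]
eef_rot: [-2.677, -1.644, -0.002]
contact_force: [-1.8, 0.9, 6.7]
gripper_width: 0.251
grip_force: 60.3
```

Run:
```python
from plan import *
s=arm.state(); g,R=cur(); print(s['t'],g,yaw(R),R.as_matrix()[:,2],s['gripper_width'],s['grip_force'],s['contact_force'])
# path: clip frames
pin=np.array([571.,-46.7]); h0=-109; seat=np.array([562.7,46.3]); Rr=70
d=lambda a:np.array([np.cos(np.radians(a)),np.sin(np.radians(a))])
c=seat+Rr*d(h0+90)
v=pin-c; D=np.hypot(*v); phi=np.degrees(np.arctan2(v[1],v[0]))-np.degrees(np.arccos(Rr/D))
h1=phi+90; print('final heading',h1,(h1+180)%360-180,'straight',np.sqrt(D*D-Rr*Rr))
h1=(h1+180)%360-180
tp=c+Rr*d(h1-90)
for t,s_,h in(('start',seat,h0),('tangent',tp,h1),('home',pin,h1)):
    print(t,s_,h,'fork',s_-87*d(h),'behind15',s_-102*d(h),'yaw',h+180)
```

```text
6.5 [0.53539843 0.33862664 0.04170636] 63.12066431028556 [ 1.15636232e-03  9.67208156e-04 -9.99998864e-01] 0.25061110020497274 60.301337242126465 [-1.81014171  0.90438323  6.6555174 ]
final heading -79.21681496503783 -79.21681496503783 straight 58.14034781562132
start [562.7  46.3] -109 fork [591.02442944 128.56011608] behind15 [595.90795175 142.74289471] yaw 71
tangent [560.12234626  10.41371721] -79.21681496503783 fork [543.8452528   95.87748865] behind15 [541.03885738 110.61262165] yaw 100.78318503496217
home [571.  -46.7] -79.21681496503783 fork [554.72290654  38.76377144] behind15 [551.91651111  53.49890444] yaw 100.78318503496217
```

Run:
```python
from plan import *
plan([(.5354,.3386,.16,63.2,4),(.5995,.1535,.16,71,6)])
```

```text
[[-0.0,0.0,-0.0296],[-0.0,0.0,-0.0296],[-0.0,0.0,-0.0295],[-0.0,0.0,-0.0296],[-0.0227,0.0235,0.0],[-0.0233,0.0229,0.0],[-0.0238,0.0224,0.0],[-0.0243,0.0218,0.0],[-0.0247,0.0213,0.0],[-0.0252,0.0207,0.0]] [-0.0, -0.0, -0.001, -0.0, -0.023, -0.023, -0.023, -0.023, -0.022, -0.023]
```

Request:
jog_arm(linear=[[0, 0, -0.03], [0, 0, -0.03], [0, 0, -0.03], [0, 0, -0.03], [-0.0227, 0.0235, 0], [-0.0233, 0.023, 0], [-0.0238, 0.0224, 0], [-0.0243, 0.0218, 0], [-0.0247, 0.0213, 0], [-0.0252, 0.0207, 0]], roll=[0, 0, 0, 0, -0.023, -0.023, -0.023, -0.023, -0.023, -0.023])

```text
t: 7.75
eef_pos: [0.5988, 0.1516, 0.1596]
eef_rot: [-2.556, -1.826, 0.004]
contact_force: [-0.4, 1.3, -3.6]
gripper_width: 0.247
grip_force: 59.5
```

Run:
```python
from clipfit import *
from plan import *
inf,p,d=snap('wrist','w3'); snap('side','side1')
s=arm.state(); g,R=cur(); y=yaw(R); print(s['t'],g,y,R.as_matrix()[:,2],s['gripper_width'],s['grip_force'],s['contact_force'])
X=world(inf,d); z=X[...,2]-(g[2]-.0417)
# in fork frame
f=np.radians(y+180); D=X[...,:2]-g[:2]; fx=D[...,0]*np.cos(f)+D[...,1]*np.sin(f); fy=-D[...,0]*np.sin(f)+D[...,1]*np.cos(f)
m=(z>.001)&(z<.02)&(fx<-.02)&(fx>-.08)&(abs(fy)<.05)
print(m.sum(),'tail x min',fx[m].min() if m.any() else 0,'z med',np.median(z[m]),'fy',fy[m].min(),fy[m].max())
q=np.c_[fx[m],fy[m],np.ones(m.sum())]; print(np.linalg.lstsq(q,z[m],rcond=None)[0])
S,ps,ds=load('side1'); print(proj(S,[*[ (g[0]+.061*np.cos(f)+k*np.sin(f),g[1]+.061*np.sin(f)-k*np.cos(f),g[2]-.0417+.008) for k in(-.036,-.012,.012,.036)]]))
```

```text
7.85 [0.59948015 0.14970428 0.15955733] 70.87504200588394 [-0.00156291 -0.00233295 -0.99999606] 0.24706030080610542 59.47530269622803 [ 0.18170517  0.83359176 -3.36059632]
6012 tail x min -0.0647666783935545 z med 0.00841244523379063 fy -0.018889858434901673 0.017226174906377362
[ 0.03305484 -0.00356495  0.01012307]
[[236.50772601 183.10005602]
 [241.37275518 188.60782967]
 [246.34240154 194.23404203]
 [251.42007627 199.98255495]]
```

```bash
cat > forkz.py <<'E'
from clipfit import *
from plan import *
def run(tags):
    g,R=cur(); y=yaw(R); f=np.radians(y+180); out=[]
    print('g',g,y)
    for t in tags:
        inf,p,d=load(t); X=world(inf,d); z=X[...,2]-(g[2]-.0417)
        D=X[...,:2]-g[:2]; fx=D[...,0]*np.cos(f)+D[...,1]*np.sin(f); fy=-D[...,0]*np.sin(f)+D[...,1]*np.cos(f)
        b=(d>0)&(z>.003)&(z<.016)&(p.max(-1)<130)
        for nm,m in(('prongs',b&(fx>.03)&(fx<.07)&(abs(fy)<.042)),('tail',b&(fx<-.03)&(fx>-.07)&(abs(fy)<.022))):
            if m.sum()>8: print(t,nm,m.sum(),'z',np.round(np.percentile(z[m],[10,50,90]),4),'fx',np.round(np.percentile(fx[m],[1,99]),4),'fy',np.round(np.percentile(fy[m],[1,99]),4))
E
python3 - <<'E'
from forkz import *
snap('scene','scene1'); run(['w3','side1','scene1'])
E
```

```text
g [0.59895789 0.15130217 0.15963016] 70.88325862416893
w3 prongs 222 z [0.0079 0.0086 0.0094] fx [0.0467 0.0602] fy [-0.0185  0.0195]
w3 tail 14 z [0.007  0.0079 0.0086] fx [-0.0634 -0.0438] fy [-0.0175 -0.0117]
side1 prongs 115 z [0.0062 0.0096 0.0122] fx [0.0304 0.0628] fy [-0.0341  0.036 ]
side1 tail 127 z [0.0065 0.0094 0.0115] fx [-0.0606 -0.0303] fy [-0.0169  0.0187]
scene1 prongs 121 z [0.0049 0.0081 0.0101] fx [0.031  0.0634] fy [-0.0283  0.0387]
scene1 tail 132 z [0.0053 0.0078 0.0104] fx [-0.0622 -0.0303] fy [-0.0183  0.0209]
```

Run:
```python
from plan import *
plan([(.5995,.1530,.093,71,6),(.5995,.1530,.093,71,4)])
```

```text
[[0.0003,-0.0,0.0111],[0.0003,-0.0,0.0111],[0.0003,-0.0,0.0111],[0.0003,-0.0,0.0111],[0.0003,-0.0,0.0111],[0.0003,-0.0,0.0111],[-0.0,-0.0,0.0],[-0.0,-0.0,0.0],[-0.0,-0.0,0.0],[-0.0,-0.0,0.0]] [-0.0, -0.0, -0.001, -0.0, -0.001, -0.0, -0.0, -0.0, -0.0, -0.0]
```

Request:
jog_arm(linear=[[0.0003, 0, 0.011], [0.0003, 0, 0.011], [0.0003, 0, 0.011], [0.0003, 0, 0.011], [0.0003, 0, 0.011], [0.0003, 0, 0.011], [0, 0, 0], [0, 0, 0], [0, 0, 0], [0, 0, 0]], roll=[0, 0, -0.001, 0, -0.001, 0, 0, 0, 0, 0])

```text
t: 9.15
eef_pos: [0.6, 0.1547, 0.0952]
eef_rot: [2.555, 1.827, 0.001]
contact_force: [0.4, -0.3, -2.6]
gripper_width: 0.249
grip_force: 59.5
```

Run:
```python
from forkz import *
snap('scene','scene2');snap('side','side2'); snap('wrist','w4'); run(['side2','scene2','w4'])
s=arm.state();print(s['contact_force'])
_,p,_=load('side2'); _,q,_=load('scene2')
a=cv2.resize(p[140:230,205:305,::-1],(400,360),interpolation=cv2.INTER_CUBIC); b=cv2.resize(q[150:240,215:315,::-1],(400,360),interpolation=cv2.INTER_CUBIC)
cv2.imwrite('pics/chk1.png',np.hstack([a,b]))
```

```text
g [0.59981395 0.15471604 0.09501181] 71.15052604321595
side2 prongs 105 z [0.0071 0.0095 0.012 ] fx [0.0302 0.0604] fy [-0.0368  0.036 ]
side2 tail 129 z [0.0065 0.01   0.0121] fx [-0.0625 -0.0306] fy [-0.0184  0.0144]
scene2 prongs 112 z [0.0056 0.0083 0.0108] fx [0.0305 0.0692] fy [-0.0239  0.0384]
scene2 tail 131 z [0.0055 0.0082 0.0108] fx [-0.0632 -0.0306] fy [-0.0188  0.0193]
w4 prongs 209 z [0.008  0.0087 0.0094] fx [0.0464 0.0606] fy [-0.0184  0.0197]
w4 tail 9 z [0.0079 0.0085 0.0093] fx [-0.0633 -0.0632] fy [-0.0128  0.0002]
[ 0.45126905 -0.08070379 -3.43699265]
```

View pics/chk1.png

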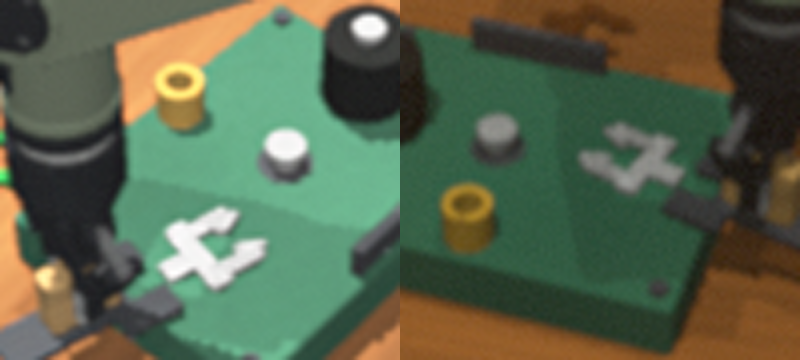

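The prongs straddle the tongue's line in both views, with the tongue in line with the slot. I'll lower 2 mm and advance to the back edge.

Request:
jog_arm(linear=[[0, 0, 0.001], [0, 0, 0.001], [-0.004, 0, 0], [-0.004, 0, 0], [-0.004, 0, 0], [-0.004, 0, 0], [-0.004, 0, 0], [-0.003, 0, 0], [-0.002, 0, 0], [-0.001, 0, 0]], roll=[0, 0, 0, 0, 0, 0, 0, 0, 0, 0])

```text
t: 10.55
eef_pos: [0.5913, 0.13, 0.0928]
eef_rot: [2.555, 1.828, 0.0]
contact_force: [0.2, -0.5, -3.0]
gripper_width: 0.247
grip_force: 59.5
```

```bash
cat > path.py <<'E'
from forkz import *
def go(n1,n2,end=0,h0=None,Rr=70.,pin=(571.,-46.7),z=.093):
    g,R=cur(); y=yaw(R); h0=y-180 if h0 is None else h0
    d=lambda a:np.array([np.cos(np.radians(a)),np.sin(np.radians(a))]); pin=np.array(pin)
    seat=g[:2]*1000+87*d(h0); c=seat+Rr*d(h0+90); v=pin-c; D=np.hypot(*v)
    h1=np.degrees(np.arctan2(v[1],v[0]))-np.degrees(np.arccos(Rr/D))+90
    while h1<h0-180:h1+=360
    print('seat',seat,'h0',h0,'h1',h1,'straight',np.sqrt(D*D-Rr*Rr))
    W=[]
    for k in range(1,n1+1):
        h=h0+(h1-h0)*k/n1; q=(c+Rr*d(h-90)-87*d(h))/1000; W.append((*q,z,h+180,1))
    q=(pin+end*d(h1)-87*d(h1))/1000; W.append((*q,z,h1+180,n2))
    plan(W)
E
python3 - <<'E'
from path import *
s=arm.state();print(s['t'],s['contact_force'],s['eef_pos']); snap('side','side3'); snap('scene','scene3')
go(10,10)
# clip back check in scene by brightness: measure clip centroid
for t in('side2','side3','scene2','scene3'):
    inf,p,d=load(t); X=world(inf,d)
    m=(p.min(-1)>(150 if 'side' in t else 105))&(np.hypot(X[...,0]-.563,X[...,1]-.05)<.06)&(X[...,2]<.062)
    print(t,m.sum(),X[m].mean(0))
E
```

```text
10.55 [ 0.1650221  -0.502742   -3.04912735] [0.59134091 0.1300227  0.09280947]
seat [563.19442206  47.75225515] h0 -108.85084940951747 h1 -80.02456214893442 straight 60.6255676278793
[[-0.0036,-0.0043,-0.0002],[-0.0037,-0.0043,-0.0],[-0.0036,-0.0043,-0.0],[-0.0036,-0.0042,-0.0],[-0.0037,-0.0043,-0.0],[-0.0036,-0.0043,-0.0],[-0.0036,-0.0043,-0.0],[-0.0036,-0.0043,-0.0],[-0.0037,-0.0043,-0.0],[-0.0036,-0.0043,-0.0]] [-0.05, -0.051, -0.05, -0.05, -0.051, -0.05, -0.05, -0.05, -0.051, -0.05]
[[-0.0061,0.0,-0.0],[-0.0061,0.0,-0.0],[-0.0061,0.0,-0.0],[-0.006,0.0,-0.0],[-0.0061,0.0,-0.0],[-0.006,0.0,-0.0],[-0.0061,0.0,-0.0],[-0.006,0.0,-0.0],[-0.0061,0.0,-0.0],[-0.006,0.0,-0.0]] [-0.0, -0.0, -0.0, -0.0, -0.0, -0.0, -0.0, -0.0, -0.0, -0.0]
side2 273 [0.56498815 0.05566073 0.05695833]
side3 255 [0.56359082 0.05406897 0.05717324]
scene2 173 [0.56672075 0.056878   0.05663474]
scene3 167 [0.56547276 0.055171   0.05664462]
```

Request:
jog_arm(linear=[[-0.0046, -0.0043, 0], [-0.0046, -0.0043, 0], [-0.0036, -0.0043, 0], [-0.0036, -0.0042, 0], [-0.0037, -0.0043, 0], [-0.0036, -0.0043, 0], [-0.0036, -0.0043, 0], [-0.0036, -0.0043, 0], [0, 0, 0], [0, 0, 0]], roll=[-0.05, -0.05, -0.05, -0.05, -0.05, -0.05, -0.05, -0.05, 0, 0])

```text
t: 11.9
eef_pos: [0.553, 0.1052, 0.0929]
eef_rot: [2.142, 2.298, 0.001]
contact_force: [0.2, -0.1, -3.7]
gripper_width: 0.251
grip_force: 59.5
```

Run:
```python
from path import *
s=arm.state();print(s['t'],s['contact_force'],s['eef_pos']); 
snap('side','side4'); snap('scene','scene4'); run(['side4','scene4'])
go(3,8)
_,p,_=load('side4'); _,q,_=load('scene4')
a=cv2.resize(p[140:230,205:305,::-1],(400,360),interpolation=cv2.INTER_CUBIC); b=cv2.resize(q[150:240,205:305,::-1],(400,360),interpolation=cv2.INTER_CUBIC)
cv2.imwrite('pics/chk2.png',np.hstack([a,b]))
```

```text
11.9 [ 0.22666674 -0.11977292 -3.681227  ] [0.5529738  0.10520708 0.09292006]
g [0.55296244 0.10520015 0.0928537 ] 94.04941385045154
side4 prongs 55 z [0.0051 0.0092 0.0119] fx [0.0305 0.0568] fy [-0.0381 -0.0093]
side4 tail 146 z [0.0065 0.0092 0.0119] fx [-0.0635 -0.0304] fy [-0.018   0.0177]
scene4 prongs 202 z [0.0048 0.0078 0.0105] fx [0.0311 0.0687] fy [-0.0363  0.0367]
scene4 tail 113 z [0.006  0.0084 0.0105] fx [-0.0634 -0.0307] fy [-0.0195  0.0196]
seat [559.10609622  18.41734237] h0 -85.95058614954846 h1 -79.23285610542624 straight 58.00445240117432
[[-0.0028,-0.0033,-0.0001],[-0.0028,-0.0034,-0.0],[-0.0028,-0.0033,-0.0],[-0.0073,-0.0,-0.0],[-0.0072,-0.0,-0.0],[-0.0073,-0.0,-0.0],[-0.0072,-0.0,-0.0],[-0.0073,-0.0,-0.0],[-0.0072,-0.0,-0.0],[-0.0073,-0.0,-0.0]] [-0.039, -0.039, -0.039, -0.0, -0.0, -0.0, -0.0, -0.0, -0.0, -0.0]
[[-0.0072,-0.0,-0.0]] [-0.0]
```

View pics/chk2.png

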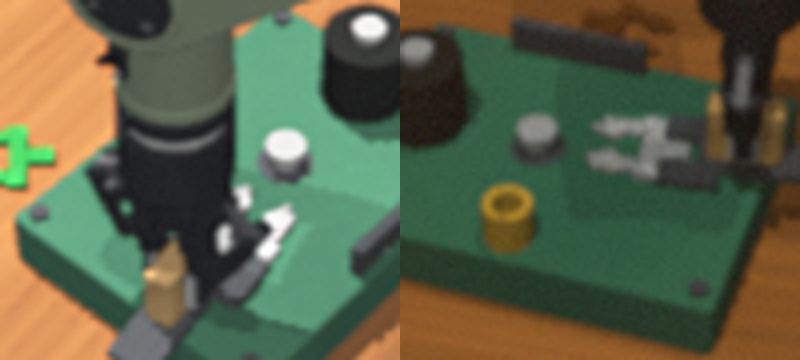

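The fork has the tongue in its slot, both prongs are flush on the back edge, and the clip has turned with it. I continue the arc and then go straight, stopping before the mouth reaches the pin.

Request:
jog_arm(linear=[[-0.0028, -0.0033, 0], [-0.0028, -0.0034, 0], [-0.0028, -0.0033, 0], [-0.006, 0, 0], [-0.006, 0, 0], [-0.006, 0, 0], [0, 0, 0], [0, 0, 0], [0, 0, 0], [0, 0, 0]], roll=[-0.039, -0.039, -0.039, 0, 0, 0, 0, 0, 0, 0])

```text
t: 13.25
eef_pos: [0.547, 0.078, 0.0928]
eef_rot: [2.003, 2.42, -0.0]
contact_force: [-0.4, -0.3, -3.8]
gripper_width: 0.252
grip_force: 59.5
```

```bash
cat > chk.py <<'E'
from path import *
import sys
def chk(k):
    s=arm.state();print(s['t'],s['contact_force'],s['eef_pos'])
    C=snap('scene',f'scene{k}'); S=snap('side',f'side{k}')
    g,R=cur(); h=np.radians(yaw(R)+180); d=np.array([np.cos(h),np.sin(h)]); n=np.array([-d[1],d[0]])
    v=np.array([.571,-.0467])-g[:2]; print('heading',np.degrees(h),'pin ahead mm',v@d*1000,'left',v@n*1000)
    seat=g[:2]+.087*d
    pts=[(*(seat+x*d+y*n),.056) for x,y in((-.026,-.031),(-.026,.031),(.028,-.015),(.028,.015),(-.046,-.008),(-.046,.008))]
    out=[]
    for (inf,p,_),(u0,v0) in((S,(205,140)),(C,(205,150))):
        a=cv2.resize(p[v0:v0+90,u0:u0+100,::-1],(400,360),interpolation=cv2.INTER_CUBIC)
        for q in proj(inf,pts): cv2.circle(a,tuple(int(round(t)) for t in ((q-[u0,v0]+.5)*4-.5)),2,(0,0,255),-1)
        out.append(a)
    cv2.imwrite(f'pics/chk_{k}.png',np.hstack(out))
E
python3 -c "
from chk import *
chk(5)"
```

```text
13.25 [-0.40045756 -0.34422218 -3.79356322] [0.54699076 0.07804317 0.09280235]
heading 280.78338555185826 pin ahead mm 127.04093282583825 left 0.2224273247751817
```

View pics/chk_5.png

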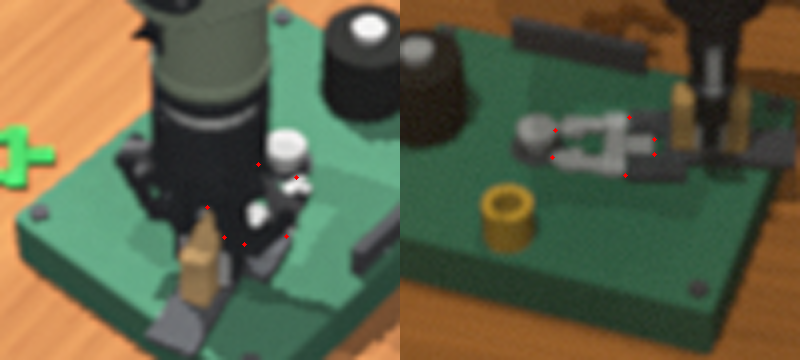

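The clip matches the predicted outline (red dots) in the scene view, with its jaws either side of the pin at scene-crop (550,143). The pin is 127 mm ahead of the grip and home is at 87 mm, so there are 40 mm to go.

Request:
jog_arm(linear=[[-0.004, 0, 0], [-0.004, 0, 0], [-0.004, 0, 0], [-0.004, 0, 0], [-0.004, 0, 0], [-0.004, 0, 0], [-0.003, 0, 0], [-0.003, 0, 0], [0, 0, 0], [0, 0, 0]], roll=[0, 0, 0, 0, 0, 0, 0, 0, 0, 0])

```text
t: 14.6
eef_pos: [0.553, 0.0496, 0.093]
eef_rot: [-2.003, -2.419, -0.004]
contact_force: [1.0, 6.4, -4.1]
gripper_width: 0.251
grip_force: 59.5
```

```bash
python3 -c "
from chk import *
chk(6)"
```

```text
14.6 [ 1.00022646  6.36208471 -4.1251984 ] [0.55300393 0.04961723 0.09300112]
heading 280.742273748333 pin ahead mm 97.96993341506521 left -0.26617690942876204
```

Resistance is 6.4 N with 11 mm left, so the jaws are at their narrowest on the neck. I push on.

Request:
jog_arm(linear=[[-0.003, 0, 0], [-0.003, 0, 0], [-0.003, 0, 0], [-0.002, 0, 0], [-0.001, 0, 0], [0, 0, 0], [0, 0, 0], [0, 0, 0], [0, 0, 0], [0, 0, 0]], roll=[0, 0, 0, 0, 0, 0, 0, 0, 0, 0])

```text
t: 15.95
eef_pos: [0.5545, 0.0373, 0.0929]
eef_rot: [-2.003, -2.418, -0.001]
contact_force: [-1.0, 4.7, -1.2]
gripper_width: 0.248
grip_force: 59.8
```

```bash
python3 -c "
from chk import *
chk(7)"
```

```text
15.95 [-1.03150716  4.6916505  -1.23067506] [0.55452988 0.03728065 0.09292994]
heading 280.72841127484566 pin ahead mm 85.56584920221046 left 0.5855351427207823
```

Request:
jog_arm(linear=[[-0.001, 0, 0], [-0.001, 0, 0], [-0.001, 0, 0], [0, 0, 0], [0, 0, 0], [0, 0, 0], [0, 0, 0], [0, 0, 0], [0, 0, 0], [0, 0, 0]], roll=[0, 0, 0, 0, 0, 0, 0, 0, 0, 0])

```text
t: 17.3
eef_pos: [0.5547, 0.0368, 0.0933]
eef_rot: [-2.003, -2.414, -0.006]
contact_force: [-2.9, 13.6, 2.0]
gripper_width: 0.251
grip_force: 60.2
```

The force jumped to 13.6 N over 0.5 mm of motion, which is a hard stop, so the clip is home. I back straight out 60 mm.

Request:
jog_arm(linear=[[0.003, 0, 0], [0.004, 0, 0], [0.006, 0, 0], [0.007, 0, 0], [0.008, 0, 0], [0.008, 0, 0], [0.008, 0, 0], [0.008, 0, 0], [0.008, 0, 0], [0, 0, 0]], roll=[0, 0, 0, 0, 0, 0, 0, 0, 0, 0])

```text
t: 18.55
eef_pos: [0.5441, 0.0933, 0.0928]
eef_rot: [2.002, 2.421, -0.0]
contact_force: [0.0, 0.1, -3.3]
gripper_width: 0.25
grip_force: 59.6
```

```bash
cat > home.py <<'E'
from clipfit import *
def home(t):
    inf,p,d=load(t); X=world(inf,d); R=np.array([.571,-.0467])
    # bright clip pixels at clip height near the pin
    rr=np.hypot(X[...,0]-R[0],X[...,1]-R[1]); z=X[...,2]
    m=(d>0)&(abs(z-.0565)<.0035)&(rr<.06)&(p.max(-1).astype(int)-p.min(-1)<30)&(p.min(-1)>90)
    D=X[m][:,:2]-R; h=np.radians(-79.3); a=np.array([np.cos(h),np.sin(h)]); n=np.array([-a[1],a[0]])
    print(t,m.sum(),'along',np.round(np.percentile(D@a*1000,[1,50,99]),1),'across',np.round(np.percentile(D@n*1000,[1,50,99]),1))
E
python3 - <<'E'
from plan import *
from home import *
snap('scene','scene8'); home('scene8'); s=arm.state(); print(s['eef_pos'],s['contact_force'])
plan([(.5695,.1063,.16,100.7,0),(.5395,.1063,.17,100.7,4),(.5354,.3386,.17,63.1,10),(.5354,.3386,.06,63.1,6)])
E
```

```text
scene8 142 along [-44.1 -13.7  28.2] across [-31.8   8.4  29.6]
[0.54418146 0.09291055 0.09279451] [ 0.62624711  0.07975006 -3.00882451]
[[0.0035,-0.0005,-0.0193],[0.0035,-0.0005,-0.0193],[0.0035,-0.0005,-0.0193],[0.0035,-0.0006,-0.0193],[0.0229,0.0039,-0.0],[0.0231,0.0024,-0.0],[0.0232,0.0009,-0.0],[0.0232,-0.0007,-0.0],[0.0231,-0.0022,-0.0],[0.023,-0.0037,-0.0]] [0.0, 0.001, 0.0, 0.001, 0.066, 0.066, 0.066, 0.065, 0.066, 0.065]
[[0.0227,-0.0052,-0.0],[0.0223,-0.0067,-0.0],[0.0218,-0.0081,-0.0],[0.0211,-0.0095,-0.0],[0.0,0.0,0.0183],[0.0,0.0,0.0183],[0.0,0.0,0.0183],[0.0,0.0,0.0184],[0.0,0.0,0.0183],[0.0,0.0,0.0184]] [0.066, 0.065, 0.066, 0.065, 0.0, 0.0, 0.0, 0.0, 0.0, 0.0]
```

Measured from the pin, the clip spans -44 to +28 mm along and ±31 mm across. The expected span when home is -46 to +28 and ±31, so it is seated. I'll carry the fork back to where it lay.

Request:
jog_arm(linear=[[0.0035, 0, -0.019], [0.0035, 0, -0.019], [0.0035, 0, -0.019], [0.0035, 0, -0.019], [0.023, 0.004, 0], [0.023, 0.0024, 0], [0.023, 0.001, 0], [0.023, -0.0007, 0], [0.023, -0.0022, 0], [0.023, -0.0037, 0]], roll=[0, 0, 0, 0, 0.066, 0.066, 0.066, 0.066, 0.066, 0.066])

```text
t: 19.85
eef_pos: [0.5392, 0.2456, 0.1687]
eef_rot: [2.442, 1.975, -0.001]
contact_force: [-0.2, -0.5, -2.5]
gripper_width: 0.25
grip_force: 59.5
```

Request:
jog_arm(linear=[[0.0227, -0.0052, 0], [0.0223, -0.0067, 0], [0.0218, -0.0081, 0], [0.0211, -0.0095, 0], [0, 0, 0.018], [0, 0, 0.018], [0, 0, 0.018], [0, 0, 0.018], [0, 0, 0.018], [0, 0, 0.012]], roll=[0.066, 0.066, 0.066, 0.066, 0, 0, 0, 0, 0, 0])

```text
t: 21.1
eef_pos: [0.5374, 0.3379, 0.0654]
eef_rot: [2.679, 1.64, -0.002]
contact_force: [-0.4, -0.1, -3.5]
gripper_width: 0.251
grip_force: 59.6
```

Run:
```python
from plan import *
g,R=cur(); print(g,yaw(R),R.as_matrix()[:,2],arm.state()['contact_force'])
```

```text
[0.53736604 0.33793349 0.06540014] 62.94844052709568 [-1.04437807e-03 -7.99906887e-04 -9.99999135e-01] [-0.43591685 -0.06839947 -3.46424788]
```

Now I lower about 24 mm to the bench.

Request:
jog_arm(linear=[[0, 0, 0.005], [0, 0, 0.005], [0, 0, 0.004], [0, 0, 0.004], [0, 0, 0.002], [0, 0, 0.002], [0, 0, 0.001], [0, 0, 0], [0, 0, 0], [0, 0, 0]], roll=[0, 0, 0, 0, 0, 0, 0, 0, 0, 0])

```text
t: 22.35
eef_pos: [0.5377, 0.3383, 0.0439]
eef_rot: [2.679, 1.64, 0.0]
contact_force: [-0.5, -0.5, -3.9]
gripper_width: 0.249
grip_force: 59.5
```

Request:
jog_arm(linear=[[0, 0, 0.0005], [0, 0, 0.0005], [0, 0, 0.0005], [0, 0, 0.0005], [0, 0, 0.0005], [0, 0, 0], [0, 0, 0], [0, 0, 0], [0, 0, 0], [0, 0, 0]], roll=[0, 0, 0, 0, 0, 0, 0, 0, 0, 0])

```text
t: 23.6
eef_pos: [0.5376, 0.3382, 0.0417]
eef_rot: [2.679, 1.64, 0.0]
contact_force: [-3.1, -2.3, 5.8]
gripper_width: 0.251
grip_force: 60.5
```

The fork is on the bench: the vertical force went from -3.9 to +5.8 N. I release it and then lift.

Request:
jog_arm(linear=[[0, 0, 0], [0, 0, 0], [0, 0, 0], [0, 0, 0], [0, 0, 0], [0, 0, 0], [0, 0, 0], [0, 0, 0], [0, 0, 0], [0, 0, 0]], roll=[0, 0, 0, 0, 0, 0, 0, 0, 0, 0], grip=1)

```text
t: 24.85
eef_pos: [0.5376, 0.3382, 0.0413]
eef_rot: [2.679, 1.64, 0.0]
contact_force: [-0.7, -0.4, -0.4]
gripper_width: 0.999
grip_force: 0.0
```

Request:
jog_arm(linear=[[0, 0, -0.01], [0, 0, -0.015], [0, 0, -0.02], [0, 0, -0.03], [0, 0, -0.03], [0, 0, -0.03], [0, 0, -0.03], [0, 0, -0.03], [0.02, 0, -0.03], [0.02, 0, 0]], roll=[0, 0, 0, 0, 0, 0, 0, 0, 0, 0])

```text
t: 26.1
eef_pos: [0.5569, 0.3748, 0.2715]
eef_rot: [-2.679, -1.64, -0.013]
contact_force: [-0.1, -0.5, -0.4]
gripper_width: 1.0
grip_force: 0.0
```

Run:
```python
from home import *
a=snap('side','side9'); b=snap('scene','scene9'); home('side9'); home('scene9'); print(arm.state()['gripper_width'])
x=cv2.resize(a[1][130:330,140:350,::-1],(400,381),interpolation=cv2.INTER_CUBIC); y=cv2.resize(b[1][130:330,190:400,::-1],(400,381),interpolation=cv2.INTER_CUBIC)
cv2.imwrite('pics/final.png',np.hstack([x,y]))
```

```text
side9 194 along [-44.3 -13.6  28. ] across [-30.6  -3.9  28.6]
scene9 149 along [-44.3 -13.5  28.1] across [-32.4   6.6  30. ]
0.9960917393705297
```

View pics/final.png

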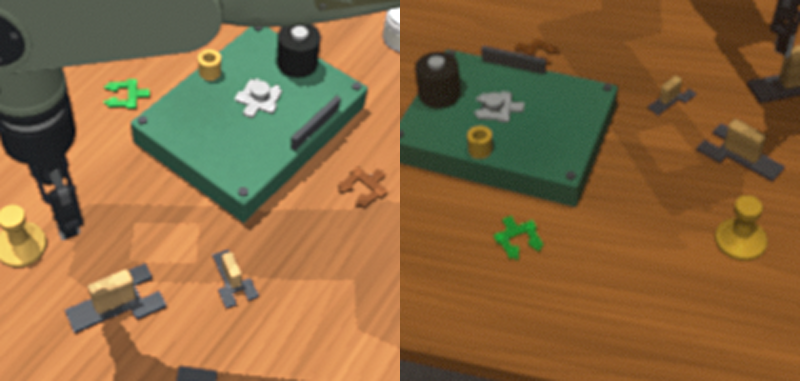

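The final pictures show the clip round the pin at (258,95) left and (498,105) right. The fork lies flat at (115,295) left, and the bush, candlestick and tin look undisturbed.

```bash
python3 -c "
from rig import arm
print(arm.finish_job())"
```

```text
the job is handed in; nothing more can be done
None
```

The clip is snapped home round the pin, the middle-sized fork is lying flat on the bench and released, and the job was handed in at about 26 s of the 72 s allowed; the bush, candlestick and tin look undisturbed, and the screwdriver was out of the final crop but the arm never went near it.

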